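# Gauge the pour-hole depth of a plaster mould

### The job

Take the depth rod out of its wooden rest and slide it down the mould's pour hole, past the rubbing springs, until it is firmly on the bottom, pressing gently so that the plaster is not chipped, and leave it standing there. Then slide the red pointer on the post until its upper edge is level with the top of the rod's knob, to record how much of the rod is exposed, and let go. Leave the unfired pots alone.

Things in the scene. Friction and masses are not known exactly. Their poses are not given: they have to be found in the camera images.
- rod_grip (a point): Depth rod, loose, about 110 g, upright in its rest at the start: steel, 14 mm in diameter, tapered nose, dark rings every 10 mm, topped by a yellow round knob 24 mm in diameter and 32 mm high; 140 mm long in all. This point: centre of the knob, on the axis, 16 mm below the rod's top and 124 mm above the tip of its nose; z points up along the rod.
- rod_top (a point): Centre of the flat top of the rod's yellow knob.
- rod_tip (a point): Centre of the flat end of the rod's nose (140 mm below the top).
- rest: Wooden block 70 x 70 x 50 mm with a round hole 17 mm wide and 40 mm deep in which the rod stands; fixed. Origin at the centre of its underside, on the table, on the hole's axis; the rod must be lifted 40 mm to come free.
- stand: Wooden board 120 x 330 x 12 mm, fixed on the table, that carries the mould and the post. Origin on the table under the axis of the post (aluminium, 16 mm square, top 240 mm above the table); y points from the post to the mould, whose hole is 95 mm away; z up.
- mouth (a point): Centre of the mouth of the pour hole, 92 mm above the table, in the fixed round plaster mould (110 mm in diameter, top 88 mm above the table). The hole is vertical, lined in blue plastic, 17 mm across, flared to about 24 mm over its top 8 mm. It ends in a flat floor 38 to 70 mm below the mouth: a plug (its top: plug_top) whose height differs each time and is not measured.
- shoes (a point): Point on the hole's axis, 20 mm below its mouth, where two small opposed spring-loaded rubber shoes rub on the rod. Pushing the nose past them takes up to about 8 N, sliding on down 0 to 5 N, and they hold the rod at any depth where it is left. The floor, faced with firm rubber (6 N per mm), can only be felt, as a steep further rise. The plaster chips if the rod presses on it with more than 25 N.
- pointer_edge (a point): Tip of the red pointer, at its upper edge, which is to be level with the rod's top. The pointer reaches 46 mm from the post's axis towards the mould; it is one piece with a black carriage and a red grip tab, and slides vertically on the post.
- tab (a point): Centre of the red grip tab that moves the pointer: upright plate 12 mm thick along x, 26 mm long along y, 34 mm high, to be pinched across x. It is 90 mm from the post on the side away from the mould, on a steel bar 10 mm square whose axis is 12 mm below this point. It is 1 mm higher than the pointer's upper edge. Axes as the stand's.
- pointer (a joint): Height of the pointer on its post, m, 0 to 0.125, growing upwards; at 0 the pointer's upper edge is 105 mm above the table. It needs about 4 to 6 N to slide and stays where it is left.
- pot_a_mid (a point): Unfired clay pot, loose, 84 mm wide and 80 mm high, fragile. Point on its axis half-way up.
- pot_b_mid (a point): Another pot, 77 mm wide and 74 mm high. Point on its axis half-way up.
- pot_c_mid (a point): Another pot, 89 mm wide and 85 mm high. Point on its axis half-way up.
Not all that is in view belongs to the job. Leave any orange or turquoise look-alike of the part that bears rod_grip alone.

How it is judged (in metres and radians):
On the way, in this order (a step that is already met when the one before it is completed fails the run):
1. the rod's nose is on the floor of the pour hole (within 1.5 mm) (z of rod_tip in the frame of plug_top below 0.0015 m and horizontal distance between rod_tip and mouth below 0.006 m), for 0.2 s.
2. the pointer's upper edge is level with the rod's top within 4 mm (z of rod_top in the frame of pointer_edge between -0.004 and 0.004 m), for 0.2 s.
At the end, for the whole second after the job is handed in: The rod stands released in the pour hole with its nose on the floor (within 2.5 mm), and the pointer is at rest with its upper edge level with the rod's top within 4 mm (all of step 2 and z of rod_tip in the frame of plug_top below 0.0025 m and horizontal distance between rod_tip and mouth below 0.006 m and velocity of joint pointer between -0.005 and 0.005 m/s); the robot touches nothing.
It fails at once if the rod presses on the floor of the hole with more than 25 N (contact force between rod and plug above 25 N).
It fails at once if a pot is moved by more than 15 mm (distance of any of pot_a_mid, pot_b_mid, pot_c_mid from where it was at the start of the episode above 0.015 m).
It also fails if it takes over 72 s, if anything falls off the work surface, if the arm or the gripper's body presses on something with over 40 N, if the wrist force passes 120 N, or if a joint passes its speed limit or range.

### The arm

A 6-joint arm with a two-finger parallel gripper is mounted at the origin on the work surface. World frame = base frame: x ahead of the robot, y to its left, z up, the work surface at z = 0. Lengths are in mm, angles in degrees, forces in N, time in s.
With the tool pointing down it reaches from about 275 to 750 mm from the base axis. Payload 10.2 kg.
Tool frame: the origin (TCP) lies at the very end of the fingers, on their centre line; the grasp point (between the pads) lies 19 mm behind it; z points along the fingers, x is the direction in which the jaws open and shut, and the axes are right-handed (so a half turn about z gives the same grasp; the last joint's range is limited). The gripper opens to 85 mm and grips with 20 to 120 N. Pads are 22 mm wide; open, the fingers measure 114 mm over their backs; the gripper's body (76 mm by 85 mm) begins 54 mm behind the grasp point. The pads swing forward as they close: fully open they stand 13 mm farther back than shut.
Start: joints at [-87.857, 17.928, 85.812, -0, 76.261, -12.8], TCP at [135.36, -507.256, 231.294] pointing down, gripper open.
Joint ranges: [-168.41, 168.41], [-55.51, 124.54], [10.69, 146.95], [-70.63, 250.63], [1, 178], [-165.06, 165.06]. Speed limits (degrees/s): [136.94, 136.94, 172.46, 180, 180, 180].

### API

Orientations are given as a 3x3 rotation matrix whose columns are the frame's x, y, z axes.
In Python, from workcell import observe, get_image, job_done, look_for, landmark_of gives the robot as it stands. The module is installed in compiled form; this text tells all that it offers.
- The arm moves only by the shell command python3 -m creep 'ROWS' [FORCE]. ROWS is JSON, one flat list of numbers, 5 for each row, row after row: the shift along the tool's x, y, z in m, then the turn about the tool's z in degrees, then the opening in per cent of the stroke, from 0 (shut) to 100 (fully open). A call has 1 to 12 rows; each row shifts and turns the commanded pose from where the row before left it, along the tool's axes as they then stand; what a row does not reach is not made up. A row lasts 1/8 s, in which the tool goes at most 62.5 mm and 10.7 degrees, less where a joint would pass 70% of its speed; a pose out of reach is approached as far as the arm can. A call with a gripper value outside its range is refused whole. The fingers move at their own pace and stop on an object; FORCE is the grip in N (left out, the last holds). Time passes only in rows, so rows that do not move let the fingers close. It gives the time, the measured TCP pose, the force and the opening at its end, in the units of the state.
- observe(): the state, without advancing time (a new reading comes with each control period).
- get_image(name): name is "side" or "top"; returns a dict with "image" (400x640x3 uint8, blue, green, red), "z_map" (400x640 float32, mm along the optical axis (not along the pixel's ray), 0 where there is no reading), "K" (3x3 intrinsics, pixels), "dist" ([k1, k2, p1, p2, k3] as OpenCV has them; the pictures are not rectified), "extrinsics" (4x4, takes a point from camera to world coordinates). Camera axes: x right, y down, z forward; pixel columns grow to the right and rows downward; lengths in mm; the calibration is good to about 2 mm. A picture is of the moment at which its call begins.
- job_done(): hands the job in, once; it reports no verdict.
Trained networks look in a picture, given as the dict that the camera call returned (one of the last four; its "shot" number tells which), for a name from the list of things; names that differ only in an ending like _2 or _b are one class to them, and where a whole thing is asked for, a point or a joint stands for the part that bears it (a point fixed in the world has none). Each returns a list of dicts, best first, with "p" (0 to 1); they miss things now and then, are a little off and sometimes report something else, mostly with a low value. They report only what shows in the picture. A call takes as long as a camera call. They do not tell look-alikes from the thing itself.
- look_for(query, picture): "uv" ([column, row] in pixels, amid what is visible of it).
- landmark_of(query, picture): "uv" ([column, row] in pixels: a listed point, or the origin of a listed thing).
The state is a dict: "time": time; "qpos": joint angles; "qd": joint speeds; "effort": joint torques, N m; "tcp_pos": TCP position; "tool_rot": TCP orientation; "ft_force": force on the tool from outside, world axes, zero at the start; "torque": the same for the moment, N m; "grip_width": opening from 0.0 (shut) to 1.0 (fully open).
Only numpy, scipy, OpenCV 4.12 (cv2) and the standard library are available. Lean on these libraries where they do the work, as an engineer would, in place of code of your own. Each camera call takes 0.05 s, during which the arm holds its last target.

## Working session

There is one attempt and no reset: what is moved stays moved. The work goes in short steps, Python scripts to look and compute and a shell command to move; the robot and the scene stay as the last step left them, time stands still between calls to the robot, and variables do not carry over. Pictures are saved under pics/ and viewed, and the job is handed in when it is done.

```bash
mkdir -p pics; cat > h.py <<'E'
import numpy as np, cv2
from workcell import observe, get_image, job_done, look_for, landmark_of
def ray(p,uv):
    n=cv2.undistortPoints(np.array([[uv]],float),p["K"],np.array(p["dist"],float))[0,0]
    return np.array([n[0],n[1],1.0])
def w(p,uv,z=None,d=None):
    T=np.array(p["extrinsics"],float); r=ray(p,uv)
    if z is not None:
        R=T[:3,:3]@r; s=(z-T[2,3])/R[2]; return T[:3,3]+s*R
    if d is None:
        u,v=int(round(uv[0])),int(round(uv[1])); a=p["z_map"][max(0,v-1):v+2,max(0,u-1):u+2]; a=a[a>0]; d=np.median(a) if a.size else np.nan
    return (T@np.append(r*d,1))[:3]
def tri(p,a,q,b):
    A=np.zeros((3,3));B=np.zeros(3)
    for P,uv in((p,a),(q,b)):
        T=np.array(P["extrinsics"],float);d=T[:3,:3]@ray(P,uv);d/=np.linalg.norm(d);M=np.eye(3)-np.outer(d,d);A+=M;B+=M@T[:3,3]
    return np.linalg.solve(A,B)
def proj(p,X):
    Ti=np.linalg.inv(np.array(p["extrinsics"],float)); 
    return cv2.projectPoints(np.array([X],float),cv2.Rodrigues(Ti[:3,:3])[0],Ti[:3,3],p["K"],np.array(p["dist"],float))[0][0,0]
E
python3 - <<'E'
from h import *
np.set_printoptions(precision=1,suppress=True)
s=observe();print(s)
P={n:get_image(n) for n in("side","top")}
for n,p in P.items():
    cv2.imwrite(f"pics/{n}0.png",p["image"]);print(n,p["extrinsics"],p["K"])
    for q in["rod_grip","rod_top","rest","stand","mouth","pointer_edge","tab","pot_a_mid"]:
        print(n,q,[(np.round(r["uv"],1).tolist(),round(r["p"],2),w(p,r["uv"]).round(1).tolist()) for r in landmark_of(q,p)[:4]])
E
```

```text
{'time': 0.0, 'qpos': array([-87.9,  18. ,  85.9,  -0. ,  76.3, -12.8]), 'qd': array([ 0. , -0.1, -0.2,  0.1, -0. , -0.1]), 'effort': array([  0. , -41.2, -26. ,  -0. ,   0. ,  -0. ]), 'tcp_pos': array([ 135.3, -507. ,  230.7]), 'tool_rot': array([[ 0.3, -1. , -0. ],
       [-1. , -0.3,  0. ],
       [-0. , -0. , -1. ]]), 'ft_force': array([ 0.2, -0.1,  0.4]), 'torque': array([-0.,  0., -0.]), 'grip_width': 1.0015617117111295}
side [[   1.    -0.1    0.1  495.6]
 [  -0.1   -0.6    0.8 -600.9]
 [  -0.    -0.8   -0.6  643.9]
 [   0.     0.     0.     1. ]] [[383.2   0.  325.6]
 [  0.  383.2 199.7]
 [  0.    0.    1. ]]
side rod_grip [([238.2, 173.3], 0.84, [373.8, 197.5, 131.6]), ([318.1, 166.8], 0.8, [568.8, 199.2, 132.0]), ([286.5, 149.9], 0.76, [494.6, 300.9, 127.7]), ([273.7, 164.5], 0.57, [460.6, 206.2, 143.7])]
side rod_top [([275.3, 156.3], 0.83, [456.4, 489.1, -0.9]), ([318.3, 163.8], 0.79, [569.6, 200.6, 139.7]), ([239.6, 170.1], 0.66, [377.9, 201.2, 138.1]), ([286.4, 145.1], 0.57, [495.4, 304.4, 140.2])]
side rest [([279.0, 206.7], 0.98, [463.4, 177.4, 34.3])]
side stand [([3
[... 517 characters left out ...]
grip [([165.2, 218.6], 0.86, [498.8, 301.4, 138.2]), ([221.0, 184.5], 0.8, [559.4, 206.6, 138.9]), ([220.5, 298.4], 0.71, [365.2, 200.9, 138.6]), ([213.1, 242.3], 0.56, [458.8, 214.4, 148.5])]
top rod_top [([218.2, 177.4], 0.68, [572.0, 212.2, 138.3]), ([160.3, 218.9], 0.64, [498.2, 309.8, 138.8]), ([210.7, 240.3], 0.62, [462.1, 218.5, 148.9]), ([217.2, 296.4], 0.53, [368.5, 206.5, 138.7])]
top rest []
top stand [([381.6, 213.2], 0.78, [516.6, -80.3, 94.4])]
top mouth [([335.8, 211.9], 0.85, [524.4, 0.5, 40.1]), ([214.9, 237.9], 0.61, [466.3, 211.8, 147.6])]
top pointer_edge [([364.2, 204.6], 0.57, [533.3, -49.3, 86.2])]
top tab []
top pot_a_mid [([242.1, 110.0], 0.72, [716.9, 184.4, 76.7])]
```

View pics/side0.png

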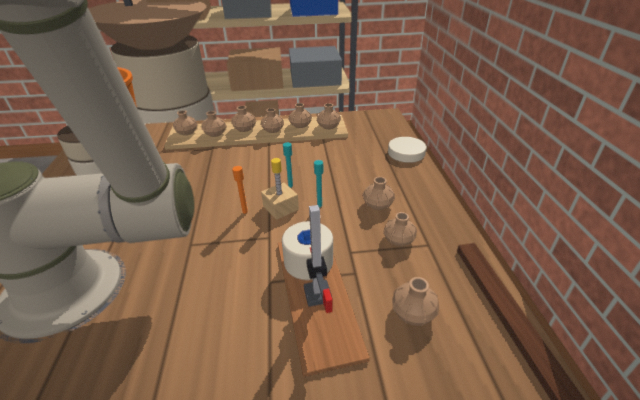

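View pics/top0.png

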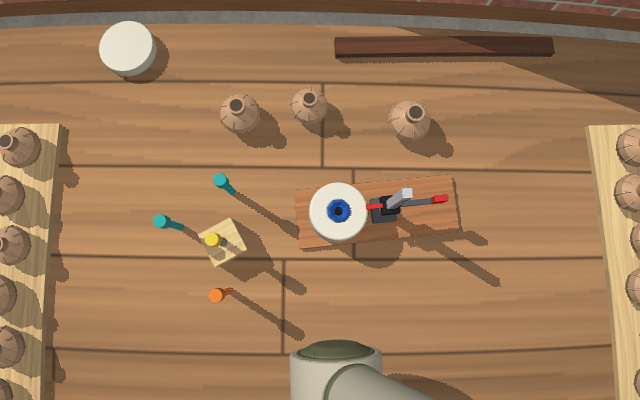

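Look-alikes of the rod in the side view: orange (238,173), turquoise (287,150), turquoise (318,167). The yellow-knobbed one in the wooden rest at (276,166) (top view (211,240)) fits the description. I'll check it in a close crop and measure.

```bash
python3 - <<'E'
from h import *
np.set_printoptions(precision=1,suppress=True)
P={n:get_image(n) for n in("side","top")}
S,T=P["side"],P["top"]
c=cv2.resize(S["image"][130:320,220:380],None,fx=3,fy=3,interpolation=cv2.INTER_CUBIC)
d=cv2.resize(T["image"][160:280,190:460],None,fx=2.9,fy=2.9,interpolation=cv2.INTER_CUBIC)
cv2.imwrite("pics/c1.png",c);cv2.imwrite("pics/d1.png",d)
def comp(p,lo,hi,mn=8):
    h=cv2.cvtColor(p["image"],cv2.COLOR_BGR2HSV);m=cv2.inRange(h,lo,hi)
    n,l,s,ce=cv2.connectedComponentsWithStats(m)
    return [(ce[i].round(1),s[i].tolist()) for i in range(1,n) if s[i,4]>=mn],l
for n in P:
    for nm,lo,hi in(("yel",(22,150,120),(33,255,255)),("red",(0,200,100),(4,255,255)),("blue",(105,150,60),(125,255,255))):
        print(n,nm,[(a,b) for a,b in comp(P[n],lo,hi)[0]][:8])
# depth clouds
for n in P:
    p=P[n];h=cv2.cvtColor(p["image"],cv2.COLOR_BGR2HSV)
    for nm,lo,hi in(("yel",(22,150,120),(33,255,255)),("red",(0,200,100),(4,255,255)),("blue",(105,150,60),(125,255,255))):
        m=cv2.inRange(h,lo,hi);m[:140]=0
        X=np.array([w(p,(u,v),d=p["z_map"][v,u]) for v,u in zip(*np.nonzero(m)) if p["z_map"][v,u]>0])
        if len(X):print(n,nm,len(X),np.median(X,0),np.percentile(X,5,axis=0),np.percentile(X,95,axis=0))
for q in["stand","mouth","tab","pointer_edge","rest","rod_top","rod_grip"]:
    print(q,[(np.array(r["uv"]).round(1).tolist(),round(r["p"],2)) for r in landmark_of(q,S)[:4]],[(np.array(r["uv"]).round(1).tolist(),round(r["p"],2)) for r in landmark_of(q,T)[:4]])
for i in range(3):
  pass
for r in landmark_of("pot_a_mid",S):print("pot",np.array(r["uv"]).round(),round(r["p"],2),w(S,r["uv"],z=42).round())
E
```

```text
side yel [(array([275.9, 164.9]), [272, 158, 9, 15, 114])]
side red [(array([326. , 295.2]), [324, 291, 6, 8, 20]), (array([327.5, 307.8]), [326, 304, 5, 8, 12])]
side blue [(array([313.5,   6.7]), [291, 0, 46, 15, 659]), (array([304.5, 237.2]), [298, 231, 12, 13, 124])]
top yel [(array([212.4, 239.1]), [205, 232, 16, 14, 175])]
top red []
top blue [(array([338.3, 210.3]), [327, 200, 23, 22, 344])]
side yel 114 [465.7 207.5 142. ] [457.2 203.6 123. ] [474.3 221.6 151.2]
side red 43 [ 540.8 -195.6  123.7] [ 537.9 -200.2   98.1] [ 545.8 -181.5  125.5]
side blue 123 [517.1   4.4  88.7] [505.8 -21.6  74.6] [527.   10.9  93.5]
top yel 175 [464.3 216.2 148.2] [455.6 207.6 128. ] [474.1 227.3 150.6]
top red 26 [ 541.8 -172.1  105.8] [ 526.7 -187.6   99.7] [547.4 -51.  122.6]
top blue 344 [523.   -2.2  88. ] [504.4 -17.   74.2] [539.   16.3  91.9]
stand [([318.6, 299.0], 0.96), ([324.9, 295.6], 0.22)] [([378.4, 209.1], 0.72)]
mouth [([305.5, 232.6], 0.78)] [([335.1, 207.7], 0.6)]
tab [([324.9, 298.7], 0.87), ([318.0, 298.8], 0.66)] [([438.9, 199.3], 0.71)]
pointer_edge [([310.3, 245.7], 0.88)] [([363.3, 205.5], 0.86)]
rest [([279.4, 208.5], 0.93)] [([225.7, 244.7], 0.84)]
rod_top [([274.7, 157.8], 0.81), ([235.9, 165.0], 0.81), ([283.4, 143.9], 0.5)] [([217.2, 294.0], 0.83), ([441.0, 197.6], 0.7), ([216.1, 177.7], 0.67), ([155.7, 218.1], 0.6)]
rod_grip [([272.1, 164.6], 0.76), ([318.6, 162.6], 0.76), ([309.0, 247.1], 0.68), ([287.9, 149.5], 0.57)] [([218.4, 297.9], 0.84), ([216.2, 240.1], 0.61), ([165.4, 220.8], 0.61), ([219.9, 181.0], 0.53)]
pot [382. 189.] 0.58 [739. 207.  42.]
```

View pics/c1.png

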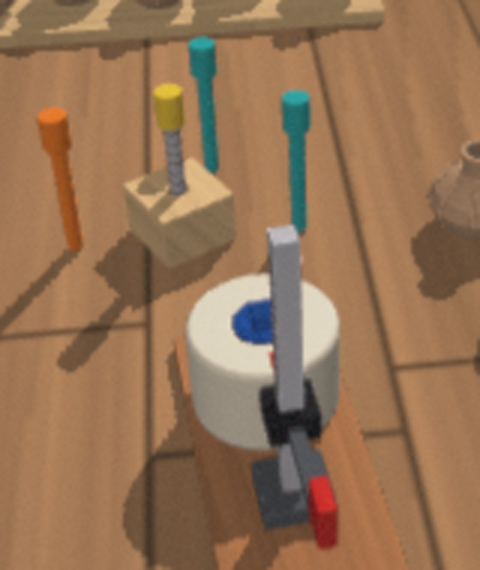

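View pics/d1.png

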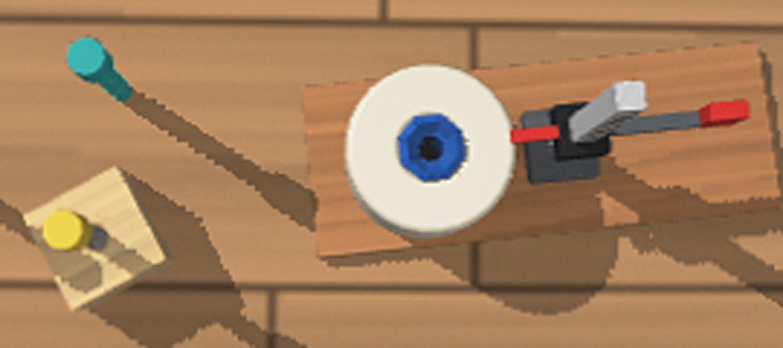

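The crop confirms the yellow-knobbed ringed rod standing in the rest at (276,165). Its neighbours are orange and turquoise. Next come exact positions.

```bash
cat > m.py <<'E'
from h import *
np.set_printoptions(precision=1,suppress=True)
def cloud(p,lo,hi,roi=None):
    h=cv2.cvtColor(p["image"],cv2.COLOR_BGR2HSV);m=cv2.inRange(h,lo,hi)
    if roi: 
        k=np.zeros_like(m);u0,v0,u1,v1=roi;k[v0:v1,u0:u1]=255;m&=k
    I=[(u,v) for v,u in zip(*np.nonzero(m)) if p["z_map"][v,u]>0]
    return np.array(I),np.array([w(p,i,d=p["z_map"][i[1],i[0]]) for i in I])
E
python3 - <<'E'
from m import *
T=get_image("top");S=get_image("side")
I,X=cloud(T,(20,120,100),(35,255,255),(195,220,230,255))
k=X[:,2]>146;print("knob top",k.sum(),X[k].mean(0),(X[k].max(0)+X[k].min(0))/2,X[k].max(0)-X[k].min(0))
c,r=cv2.minEnclosingCircle(I[k].astype(np.float32));print(c,r,w(T,c,z=150))
for n,p,roi in(("top",T,(315,190,365,230)),("side",S,(290,222,330,250))):
    I,X=cloud(p,(100,120,50),(128,255,255),roi);k=X[:,2]>84;print(n,"blue",k.sum(),(X[k].max(0)+X[k].min(0))/2,X[k].max(0)-X[k].min(0),X[k].mean(0))
    c,r=cv2.minEnclosingCircle(I[k].astype(np.float32));print(c,r,w(p,c,z=90))
# plaster white circle at z 88
I,X=cloud(T,(0,0,170),(40,70,255),(300,170,375,250));k=(X[:,2]>80)&(X[:,2]<94)
c,r=cv2.minEnclosingCircle(I[k].astype(np.float32));print("plaster",k.sum(),c,r,w(T,c,z=88))
# reds in top
I,X=cloud(T,(0,150,80),(8,255,255),(420,185,460,215));print("tab top",len(I),I.mean(0),X.mean(0),X.min(0),X.max(0),w(T,I.mean(0),z=X[:,2].max()))
I,X=cloud(T,(0,150,80),(8,255,255),(360,195,392,215));print("pointer top",len(I),I.min(0),I.max(0),np.median(X,0),X.min(0),X.max(0))
# post top: highest points
m=[(u,v) for v in range(180,200) for u in range(398,418) if T["z_map"][v,u]>0]
X=np.array([w(T,i,d=T["z_map"][i[1],i[0]]) for i in m]);k=X[:,2]>233;print("post top",k.sum(),X[k].mean(0),w(T,np.array(m)[k].mean(0),z=240))
I,X=cloud(S,(0,150,80),(8,255,255),(315,285,340,315));print("tab side",len(I),X.mean(0),X.min(0),X.max(0))
E
```

```text
knob top 147 [463.7 217.9 148.5] [463.5 217.6 149. ] [22.  22.2  5.9]
(211.5, 239.35714721679688) 7.016842365264893 [463.7 217.  150. ]
top blue 284 [521.7  -0.5  89.1] [39.3 40.6 10.1] [522.   -0.6  88.7]
(338.03570556640625, 210.38775634765625) 11.544105529785156 [521.7  -0.3  90. ]
side blue 110 [515.6  -5.   89.4] [25.  36.  10.6] [515.7  -4.   89.8]
(304.9545593261719, 237.0) 7.236507415771484 [518.1  -4.5  90. ]
plaster 2159 (337.7601318359375, 210.5575714111328) 28.965511322021484 [521.6   0.   88. ]
tab top 140 [439.3 198.8] [ 541.7 -183.7  113.4] [ 535.1 -228.1    9. ] [ 566.8 -171.3  125.5] [ 540.  -180.   125.5]
pointer top 79 [366 203] [382 209] [528.8 -65.1 103.6] [524.7 -80.    8.4] [544.6 -50.2 107.4]
post top 118 [532.3 -94.4 238.1] [532.  -93.9 240. ]
tab side 199 [ 542.6 -190.7  111.9] [ 536.  -200.5   12.6] [ 561.4 -108.5  126.7]
```

```bash
cat > go.py <<'E'
import sys
from h import *
np.set_printoptions(precision=2,suppress=True)
def rep():
    s=observe();R=np.array(s["tool_rot"]);print("t %.2f"%s["time"],"tcp",s["tcp_pos"],"ang %.2f"%np.degrees(np.arctan2(R[1,0],R[0,0])),"z",R[:,2],"F",s["ft_force"],"g %.3f"%s["grip_width"]);return s,R
if __name__=="__main__":
    s,R=rep()
    if len(sys.argv)>3:
        print("q",s["qpos"]); print("shift tool mm",R.T@(np.array([float(a) for a in sys.argv[1:4]])-s["tcp_pos"]))
E
python3 go.py 464 217 231
python3 -m creep '[0,0,0,-10.2,100, 0,0,0,-10.2,100, 0,0,0,-10.2,100, 0,0,0,-10.2,100, 0,0,0,-10.2,100, 0,0,0,-10.2,100, 0,0,0,-10.2,100, 0,0,0,-10,100]' 40
python3 go.py 464 217 231
```

```text
t 1.85 tcp [ 135.37 -507.26  231.29] ang -75.06 z [-0. -0. -1.] F [-0.67 -0.26  0.36] g 0.999
q [-87.86  17.93  85.81  -0.    76.26 -12.8 ]
shift tool mm [-615.01 -504.29    0.27]
time: 2.85
tcp_pos: [135.4, -507.3, 231.3]
tool_rot: [[0.993, 0.116, -0.0], [0.116, -0.993, -0.0], [-0.0, 0.0, -1.0]]
ft_force: [0.0, 0.9, -0.9]
grip_width: 0.998
t 2.85 tcp [ 135.36 -507.26  231.32] ang 6.68 z [-0. -0. -1.] F [ 0.03  0.9  -0.92] g 0.998
q [-87.86  17.93  85.81  -0.    76.26 -94.53]
shift tool mm [ 410.61 -681.15    0.3 ]
```

```bash

python3 -m creep '[0.0228,-0.0378,0,0,60, 0.0228,-0.0378,0,0,60, 0.0228,-0.0378,0,0,60, 0.0228,-0.0378,0,0,60, 0.0228,-0.0378,0,0,60, 0.0228,-0.0378,0,0,60, 0.0228,-0.0378,0,0,60, 0.0228,-0.0378,0,0,60, 0.0228,-0.0378,0,0,60, 0.0228,-0.0378,0,0,60, 0.0228,-0.0378,0,0,60, 0.0228,-0.0378,0,0,60]' 40
python3 go.py 464 217 231
```

```text
time: 4.35
tcp_pos: [357.6, -24.8, 231.5]
tool_rot: [[0.994, 0.11, 0.001], [0.11, -0.994, -0.0], [0.001, 0.0, -1.0]]
ft_force: [0.3, -0.8, -1.0]
grip_width: 0.597
t 4.35 tcp [357.64 -24.81 231.55] ang 6.34 z [ 0. -0. -1.] F [ 0.33 -0.8  -1.02] g 0.597
q [-22.9   -3.96 110.78  -0.    73.14 -29.24]
shift tool mm [ 132.42 -228.58    0.54]
```

```bash

python3 -m creep '[0.0221,-0.0381,0,0,60, 0.0221,-0.0381,0,0,60, 0.0221,-0.0381,0,0,60, 0.0221,-0.0381,0,0,60, 0.0221,-0.0381,0,0,60, 0.0221,-0.0381,0,0,60,0,0,0,0,60,0,0,0,0,60]' 40
python3 go.py 464 217 231
python3 - <<'E'
from h import *
for n in("side","top"): cv2.imwrite(f"pics/{n}2.png",get_image(n)["image"])
E
```

```text
time: 5.35
tcp_pos: [463.5, 215.3, 231.2]
tool_rot: [[0.994, 0.111, -0.0], [0.111, -0.994, -0.0], [-0.0, 0.0, -1.0]]
ft_force: [0.2, 0.4, -0.1]
grip_width: 0.602
t 5.35 tcp [463.48 215.3  231.18] ang 6.35 z [-0. -0. -1.] F [ 0.19  0.39 -0.14] g 0.602
q [11.77 16.19 88.17 -0.01 75.67  5.42]
shift tool mm [ 0.7  -1.63  0.18]
```

View pics/side2.png

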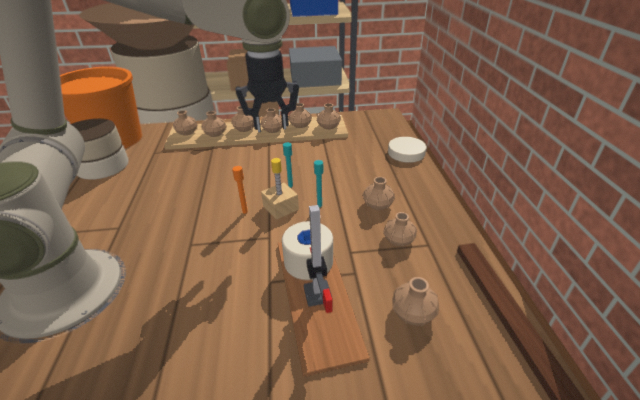

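The gripper stands straight above the yellow knob (side, about (268,120)) and is clear of everything. Descending now.

```bash

python3 -m creep '[0.0005,-0.0015,0.03,0,60, 0,0,0.03,0,60, 0,0,0.03,0,60, 0,0,0.026,0,60, 0,0,0,0,60]' 40
python3 go.py
python3 - <<'E'
from h import *
for n in("side","top"): 
    p=get_image(n)["image"]; cv2.imwrite(f"pics/{n}3.png",cv2.resize(p[80:240,180:380] if n=="side" else p[170:310,120:320],None,fx=3,fy=3))
E
```

```text
time: 6.08
tcp_pos: [463.2, 216.3, 114.4]
tool_rot: [[0.994, 0.109, -0.003], [0.109, -0.994, -0.001], [-0.003, 0.0, -1.0]]
ft_force: [-0.5, -0.1, 1.0]
grip_width: 0.604
t 6.08 tcp [463.23 216.33 114.38] ang 6.28 z [-0. -0. -1.] F [-0.55 -0.1   1.01] g 0.604
```

View pics/side3.png

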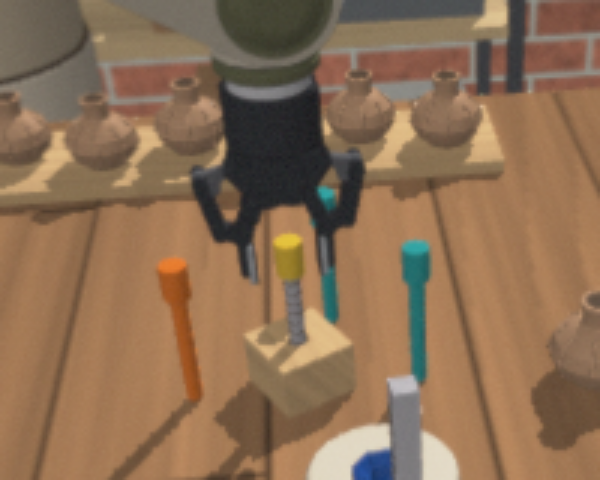

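The knob sits between the two pads (crop (288,258)). Closing.

```bash

python3 -m creep '[0,0,0,0,10, 0,0,0,0,10, 0,0,0,0,10, 0,0,0,0,10, 0,0,0,0,10,0,0,0,0,10]' 60
python3 go.py
```

```text
time: 6.92
tcp_pos: [464.6, 217.3, 116.5]
tool_rot: [[0.994, 0.111, 0.002], [0.111, -0.994, 0.0], [0.002, -0.0, -1.0]]
ft_force: [-0.1, -0.5, 6.1]
grip_width: 0.263
t 6.92 tcp [464.62 217.32 116.47] ang 6.35 z [ 0.  0. -1.] F [-0.08 -0.51  6.07] g 0.263
```

```bash

python3 -m creep '[0,0,-0.01,0,10, 0,0,-0.02,0,10, 0,0,-0.03,0,10, 0,0,-0.03,0,10, 0,0,-0.02,0,10, 0,0,0,0,10, 0,0,0,0,10]' 60
python3 go.py 521.7 -0.2 226
python3 - <<'E'
from h import *
for n in("side","top"): 
    p=get_image(n)["image"]; cv2.imwrite(f"pics/{n}4.png",cv2.resize(p[60:260,180:380] if n=="side" else p[170:310,120:320],None,fx=3,fy=3))
E
```

```text
time: 7.8
tcp_pos: [463.6, 217.1, 224.5]
tool_rot: [[0.994, 0.11, -0.001], [0.11, -0.994, -0.0], [-0.001, 0.0, -1.0]]
ft_force: [0.2, 0.7, -1.7]
grip_width: 0.263
t 7.80 tcp [463.62 217.11 224.46] ang 6.34 z [-0. -0. -1.] F [ 0.21  0.75 -1.68] g 0.263
q [11.96 16.63 88.6   0.   74.85  5.62]
shift tool mm [ 33.71 222.39  -1.56]
```

View pics/side4.png

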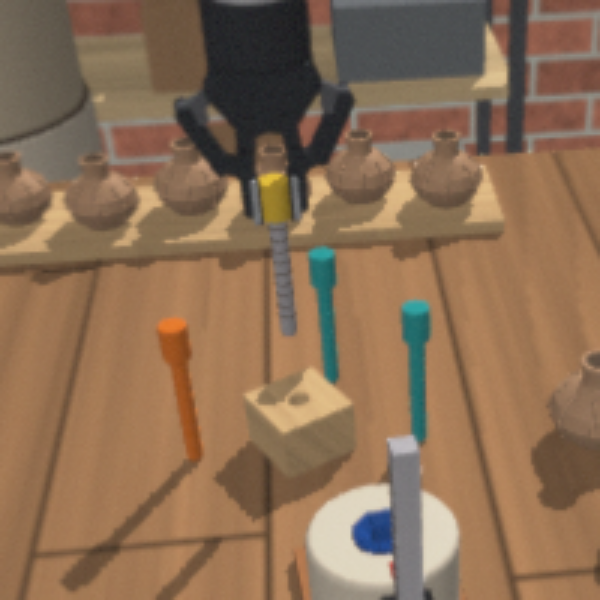

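The rod is out of the rest and upright in the grip (tip at crop (289,330)). Moving over the mould next.

```bash

python3 -m creep '[0.0042,0.0278,0,0,10, 0.0042,0.0278,0,0,10, 0.0042,0.0278,0,0,10, 0.0042,0.0278,0,0,10, 0.0042,0.0278,0,0,10, 0.0042,0.0278,0,0,10, 0.0042,0.0278,0,0,10, 0.0042,0.0278,0,0,10, 0,0,0,0,10, 0,0,0,0,10]' 60
python3 go.py 521.7 -0.2 216
python3 - <<'E'
from h import *
s=observe()
for n in("side","top"): 
    P=get_image(n);p=P["image"]; cv2.imwrite(f"pics/{n}5.png",cv2.resize(p[120:280,240:400] if n=="side" else p[150:290,260:420],None,fx=3.7,fy=3.7))
    print(n,proj(P,[521.7,-.2,92]),proj(P,s["tcp_pos"]), [(np.round(r["uv"],1),round(r["p"],2)) for r in landmark_of("rod_tip",P)[:3]],[(np.round(r["uv"],1),round(r["p"],2)) for r in landmark_of("rod_grip",P)[:3]])
    if n=="side": print([w(P,r["uv"]) for r in landmark_of("rod_tip",P)[:2]])
E
```

```text
time: 9.15
tcp_pos: [521.7, 0.4, 224.8]
tool_rot: [[0.994, 0.111, -0.001], [0.111, -0.994, 0.001], [-0.001, -0.001, -1.0]]
ft_force: [-0.6, -0.6, -0.5]
grip_width: 0.262
t 9.15 tcp [521.71   0.4  224.83] ang 6.35 z [-0.  0. -1.] F [-0.55 -0.62 -0.46] g 0.262
q [-12.84  17.83  86.93   0.02  75.3  -19.2 ]
shift tool mm [-0.07  0.6   8.83]
side [306.43918602 234.75800534] [303.47879502 183.15454319] [(array([305.8, 226.6]), 0.97), (array([243.3, 212.4]), 0.56), (array([315.6, 207.7]), 0.5)] [(array([300.6, 174.1]), 0.76), (array([237. , 172.3]), 0.76), (array([321.3, 164.7]), 0.5)]
[array([522.51423418,  27.28876375,  90.82856871]), array([367.90620307, 203.41691004,   5.02620939])]
top [338.03134082 210.26783069] [343.73198042 200.40921285] [(array([180.7, 229.3]), 0.87), (array([233.1, 192.6]), 0.83), (array([231.7, 289.2]), 0.63)] [(array([218.5, 295.7]), 0.66), (array([162.9, 219.4]), 0.54), (array([217.8, 183.3]), 0.5)]
```

View pics/side5.png

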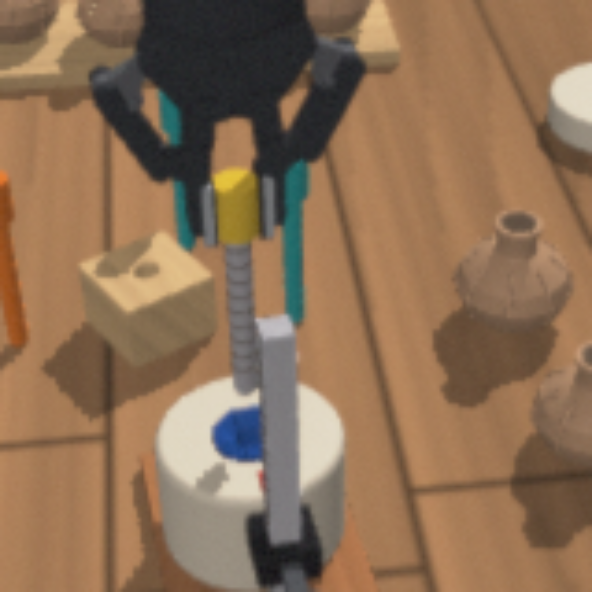

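View pics/top5.png

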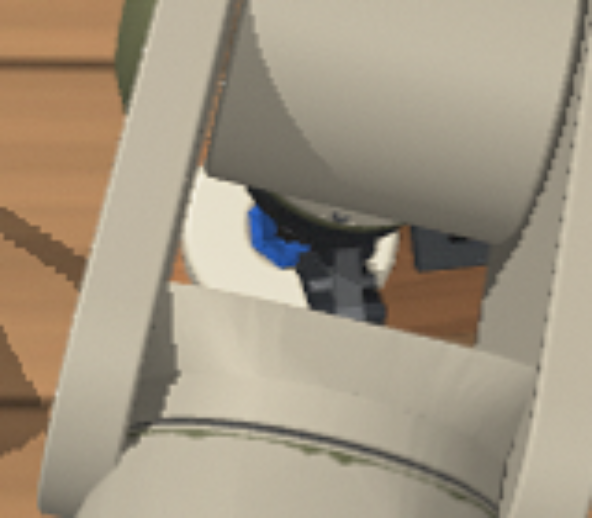

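```bash
python3 - <<'E'
from h import *
P=get_image("side")
for z in(117,119,121):print(z,proj(P,[521.7,.4,z]))
print(proj(P,[521.7,.4,260]), proj(P,[521.7,.4,227]))
c=P["image"][160:240,285:330];cv2.imwrite("pics/s6.png",cv2.resize(c,None,fx=7,fy=7,interpolation=cv2.INTER_NEAREST))
E
```

```text
117 [305.90935699 225.6825623 ]
119 [305.86796574 224.95728325]
121 [305.82644395 224.22980207]
[302.57803416 167.57909318] [303.42033568 182.21890969]
```

View pics/s6.png

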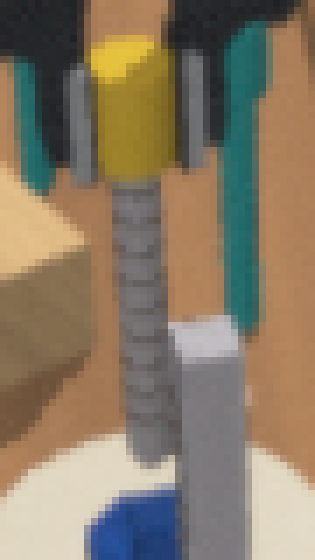

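The tip shows at (306,225), as predicted for an upright rod over the mouth. Lowering in stages now and watching Fz.

```bash

python3 -m creep '[0,0.0005,0.01,0,10, 0,0,0.01,0,10, 0,0,0.008,0,10, 0,0,0.005,0,10, 0,0,0.005,0,10, 0,0,0,0,10]' 60
python3 go.py
python3 -m creep '[0,0,0.002,0,10, 0,0,0.002,0,10]'
python3 -m creep '[0,0,0.002,0,10, 0,0,0.002,0,10]'
python3 -m creep '[0,0,0.002,0,10]'
```

```text
time: 10.3
tcp_pos: [522.0, -0.6, 187.0]
tool_rot: [[0.994, 0.11, -0.0], [0.11, -0.994, 0.0], [-0.0, -0.0, -1.0]]
ft_force: [-0.2, 0.9, -0.6]
grip_width: 0.264
t 10.30 tcp [521.96  -0.62 187.03] ang 6.34 z [-0.  0. -1.] F [-0.2   0.89 -0.6 ] g 0.264
time: 10.55
tcp_pos: [522.1, -0.7, 183.4]
tool_rot: [[0.994, 0.11, 0.0], [0.11, -0.994, -0.0], [0.0, 0.0, -1.0]]
ft_force: [-0.4, -0.2, -0.3]
grip_width: 0.261
time: 10.8
tcp_pos: [522.1, -0.7, 179.2]
tool_rot: [[0.994, 0.11, 0.0], [0.11, -0.994, -0.0], [0.0, 0.0, -1.0]]
ft_force: [-0.6, -0.8, 0.3]
grip_width: 0.263
time: 10.92
tcp_pos: [522.2, -0.7, 177.6]
tool_rot: [[0.994, 0.11, 0.001], [0.11, -0.994, -0.0], [0.001, 0.0, -1.0]]
ft_force: [-1.6, 0.7, 6.4]
grip_width: 0.265
```

Shoes reached at the expected height. Going on.

```bash

for i in 1 2; do python3 -m creep '[0,0,0.002,0,10, 0,0,0.002,0,10]' | grep -E "tcp|force"; done
for i in 1 2 3; do python3 -m creep '[0,0,0.0015,0,10]' | grep -E "tcp|force"; done
```

```text
tcp_pos: [522.7, -0.8, 175.0]
ft_force: [-3.0, 0.8, 13.3]
tcp_pos: [522.6, -0.8, 170.5]
ft_force: [-1.8, 0.3, 8.5]
tcp_pos: [522.6, -0.7, 169.0]
ft_force: [-1.5, 0.2, 7.4]
tcp_pos: [522.6, -0.7, 167.4]
ft_force: [-1.0, 0.3, 10.1]
tcp_pos: [522.6, -0.7, 166.0]
ft_force: [-1.8, 0.7, 7.5]
```

```bash

python3 -m creep '[-0.0005,0,0.001,0,10]' | grep -E "tcp|force"
for i in 1 2 3 4; do python3 -m creep '[0,0,0.0015,0,10]' | grep -E "tcp|force"; done
```

```text
tcp_pos: [522.2, -0.8, 164.8]
ft_force: [-1.0, 0.0, 7.9]
tcp_pos: [522.2, -0.8, 163.4]
ft_force: [-0.7, 0.1, 7.6]
tcp_pos: [522.2, -0.8, 161.9]
ft_force: [-1.4, -0.8, 7.9]
tcp_pos: [522.2, -0.8, 160.5]
ft_force: [-0.9, 1.0, 7.8]
tcp_pos: [522.3, -0.8, 159.0]
ft_force: [-2.0, -0.8, 11.1]
```

```bash
python3 -m creep '[0,0,0.001,0,10]' | grep -E "tcp|force"; python3 -m creep '[0,0,0.001,0,10]' | grep -E "tcp|force"
```

```text
tcp_pos: [522.2, -0.8, 158.0]
ft_force: [-1.0, 0.5, 8.7]
tcp_pos: [522.2, -0.8, 156.8]
ft_force: [-1.0, 0.8, 7.9]
```

```bash
python3 -m creep '[0,0,0.001,0,10]' | grep -E "tcp|force"; python3 -m creep '[0,0,0.001,0,10]' | grep -E "tcp|force"; python3 -m creep '[0,0,0.001,0,10]' | grep -E "tcp|force"
```

```text
tcp_pos: [522.2, -0.7, 155.8]
ft_force: [-0.2, 0.2, 6.3]
tcp_pos: [522.2, -0.7, 154.8]
ft_force: [-0.9, 0.6, 7.7]
tcp_pos: [522.2, -0.7, 153.8]
ft_force: [-1.7, 0.2, 6.4]
```

```bash
python3 -m creep '[0,0,0.001,0,10]' | grep -E "tcp|force"; python3 -m creep '[0,0,0.001,0,10]' | grep -E "tcp|force"
```

```text
tcp_pos: [522.2, -0.8, 152.9]
ft_force: [-2.0, 0.6, 9.1]
tcp_pos: [522.2, -0.8, 151.9]
ft_force: [-1.1, 1.3, 9.0]
```

```bash
python3 -m creep '[0,0,0.001,0,10]' | grep -E "tcp|force"; python3 -m creep '[0,0,0.001,0,10]' | grep -E "tcp|force"
```

```text
tcp_pos: [522.3, -0.8, 151.0]
ft_force: [-2.1, 0.9, 6.9]
tcp_pos: [522.3, -0.7, 150.0]
ft_force: [-0.8, 0.6, 11.2]
```

```bash
python3 -m creep '[0,0,0.001,0,10]' | grep -E "tcp|force"; python3 -m creep '[0,0,0.001,0,10]' | grep -E "tcp|force"
```

```text
tcp_pos: [522.2, -0.8, 148.9]
ft_force: [-0.7, 0.7, 5.5]
tcp_pos: [522.2, -0.7, 147.8]
ft_force: [-1.4, 0.6, 8.0]
```

```bash
python3 -m creep '[0,0,0.001,0,10]' | grep -E "tcp|force"; python3 -m creep '[0,0,0.001,0,10]' | grep -E "tcp|force"
```

```text
tcp_pos: [522.2, -0.8, 147.1]
ft_force: [-2.6, 0.7, 11.8]
tcp_pos: [522.3, -0.8, 146.5]
ft_force: [-3.9, 0.6, 15.5]
```

```bash
python3 -m creep '[0,0,0.001,0,10]' | grep -E "tcp|force"; python3 -m creep '[0,0,0.001,0,10]' | grep -E "tcp|force"
```

```text
tcp_pos: [522.5, -0.8, 145.9]
ft_force: [-2.7, 0.3, 19.5]
tcp_pos: [522.6, -0.8, 145.3]
ft_force: [-4.1, 0.5, 21.7]
```

```bash
python3 -c "
from h import *
p=get_image('side')['image'];cv2.imwrite('pics/s7.png',cv2.resize(p[150:270,260:360],None,fx=5,fy=5))"
```

```text
(no output)
```

View pics/s7.png

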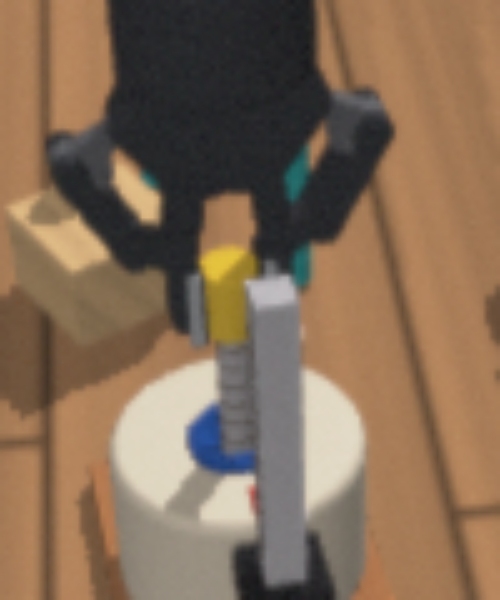

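Fz rose steeply from about 8 to 21.7 N over 2.5 mm from TCP z ≈ 147.5. So the floor carries about 13 N, and its depth of about 51 mm is in the allowed range. The picture shows the rod standing in the blue hole. Releasing.

```bash
python3 -m creep '[0,0,0,0,10]' | grep -E "tcp|force"; python3 -m creep '[0,0,0,0,32,0,0,0,0,45,0,0,0,0,60,0,0,0,0,60]' | grep -E "tcp|force|grip"
python3 go.py
```

```text
tcp_pos: [522.5, -0.8, 145.2]
ft_force: [-4.2, 1.1, 18.6]
tcp_pos: [521.5, -0.7, 142.6]
ft_force: [0.3, 0.0, 0.2]
grip_width: 0.599
t 14.97 tcp [521.51  -0.68 142.63] ang 6.34 z [-0.  0. -1.] F [0.35 0.   0.2 ] g 0.599
```

```bash
python3 -m creep '[0,0,-0.02,0,60,0,0,-0.04,0,60,0,0,-0.04,0,60,0,0,-0.03,0,60,0,0,0,0,60]' | grep -E "tcp|force|grip"; python3 go.py 541.8 -183.6 275
python3 - <<'E'
from m import *
S=get_image("side");s=observe()
cv2.imwrite('pics/s8.png',cv2.resize(S["image"][150:330,240:380],None,fx=3.3,fy=3.3))
I,X=cloud(S,(20,120,100),(35,255,255),(280,170,330,250))
print(len(I),X.max(0),np.percentile(X,90,axis=0),X.min(0),I.min(0),I.max(0))
for z in(178,180,182,184):print(z,proj(S,[522,-.5,z]),proj(S,[522,11.5,z]),proj(S,[522,-12.5,z-32]))
print([(np.round(r["uv"],1),round(r["p"],2)) for r in landmark_of("rod_top",S)])
E
```

```text
tcp_pos: [522.2, -0.8, 274.7]
ft_force: [0.5, 0.5, -1.1]
grip_width: 0.601
t 15.60 tcp [522.23  -0.81 274.67] ang 6.35 z [ 0. -0. -1.] F [ 0.52  0.49 -1.14] g 0.601
q [-12.96  15.84  82.11   0.    81.82 -19.3 ]
shift tool mm [ -0.76 183.83  -0.09]
177 [532.5   9.8 182.2] [527.4   2.  181.1] [510.1 -14.6 148.5] [299 199] [310 217]
178 [304.8 202.8] [304.3 199.1] [306. 219.]
180 [304.7 202. ] [304.3 198.4] [305.9 218.2]
182 [304.7 201.2] [304.2 197.6] [305.9 217.5]
184 [304.6 200.4] [304.2 196.8] [305.8 216.7]
[(array([307.9, 201.1]), 0.89), (array([237.2, 168. ]), 0.78), (array([321.2, 157.5]), 0.73), (array([287.8, 141.5]), 0.45)]
```

View pics/s8.png

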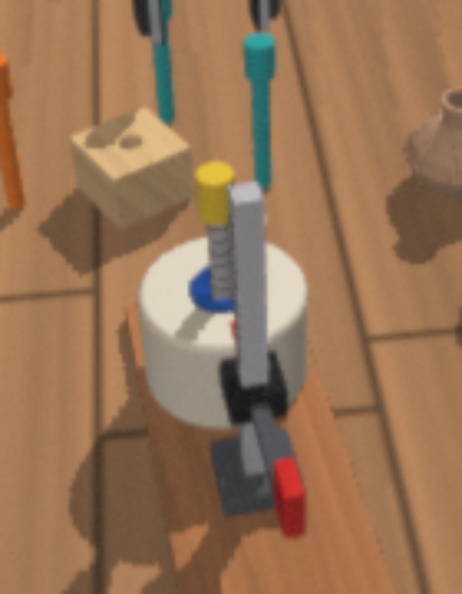

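The rod stands free, with its knob at crop (215,190). Rod top is about 180 mm by arm kinematics and 180–182 by the side camera. Going to the tab.

```bash
python3 -m creep '[0,0.03,0,0,60,0,0.04,0,0,60,0,0.04,0,0,60,0,0.04,0,0,60,-0.0008,0.0338,0,0,60,0,0,0,0,60,0,0,0,0,60]' | grep -E "tcp|force|grip"; python3 go.py 541.8 -183.6 89
python3 - <<'E'
from m import *
T=get_image("top");S=get_image("side")
cv2.imwrite('pics/t9.png',cv2.resize(T["image"][150:290,270:470],None,fx=3.3,fy=3.3))
cv2.imwrite('pics/s9.png',cv2.resize(S["image"][150:330,240:400],None,fx=3.3,fy=3.3))
I,X=cloud(T,(20,120,100),(35,255,255),(310,180,380,240))
if len(I):print("knob",len(I),np.percentile(X,[50,90,100],axis=0))
E
```

```text
tcp_pos: [540.8, -182.8, 271.8]
ft_force: [-0.1, -0.1, 0.4]
grip_width: 0.596
t 16.57 tcp [ 540.83 -182.79  271.83] ang 6.35 z [-0.  0. -1.] F [-0.14 -0.15  0.45] g 0.596
q [-30.43  22.51  73.39   0.01  84.21 -36.79]
shift tool mm [  1.14   1.16 182.83]
knob 178 [[520.4   1.1 178.1]
 [528.9   9.3 180. ]
 [543.8  11.7 181.9]]
```

View pics/s9.png

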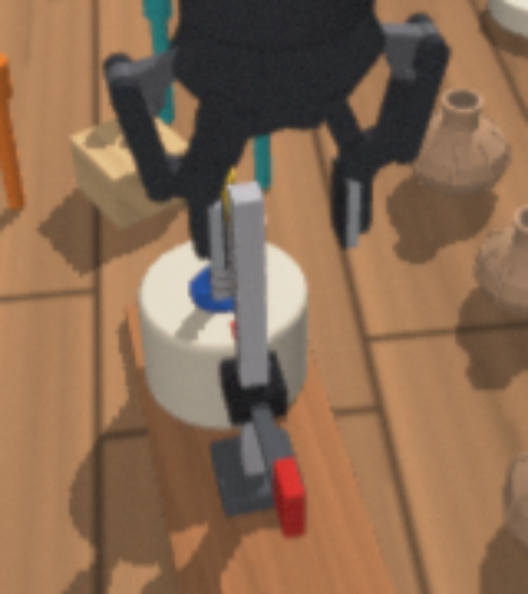

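View pics/t9.png

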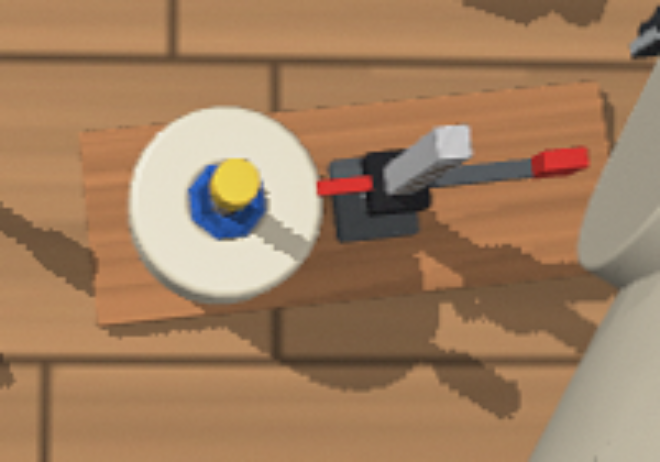

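Side: fingers are open above the tab, at crop (290,495). Top: rod upright in the hole, tab at crop (560,160). Descending onto the tab.

```bash
python3 -m creep '[0.0005,0.0008,0.03,0,60,0,0,0.04,0,60,0,0,0.04,0,60,0,0,0.04,0,60,0,0,0.025,0,60,0,0,0.01,0,60,0,0,0,0,60]' | grep -E "tcp|force|grip"; python3 go.py 541.8 -183.6 89
python3 - <<'E'
from m import *
T=get_image("top");S=get_image("side")
cv2.imwrite('pics/s10.png',cv2.resize(S["image"][200:370,250:410],None,fx=3.5,fy=3.5))
E
```

```text
tcp_pos: [541.8, -183.8, 88.0]
ft_force: [0.4, -0.5, 0.6]
grip_width: 0.606
t 17.55 tcp [ 541.78 -183.8    88.  ] ang 6.38 z [-0.  0. -1.] F [ 0.35 -0.54  0.57] g 0.606
q [-30.47  32.13  87.37   0.    60.5  -36.85]
shift tool mm [ 0.04 -0.2  -1.  ]
```

View pics/s10.png

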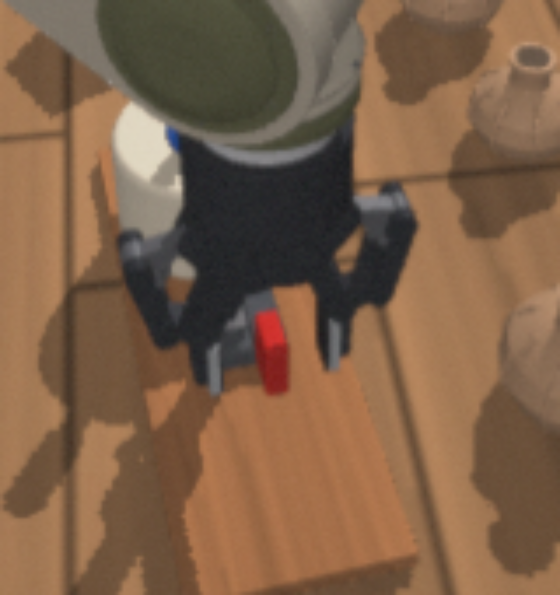

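The tab sits between the fingers. Closing.

```bash
python3 -m creep '[0,0,0,0,40,0,0,0,0,20,0,0,0,0,5,0,0,0,0,5,0,0,0,0,5,0,0,0,0,5]' 60 | grep -E "tcp|force|grip"; python3 go.py
python3 -m creep '[0,0,-0.005,0,5,0,0,-0.01,0,5,0,0,-0.01,0,5,0,0,-0.01,0,5,0,0,-0.01,0,5,0,0,-0.01,0,5,0,0,0,0,5,0,0,0,0,5]' 60 | grep -E "tcp|force|grip"; python3 go.py
```

```text
tcp_pos: [542.2, -184.3, 88.2]
ft_force: [5.5, 0.9, 2.7]
grip_width: 0.134
t 18.40 tcp [ 542.2  -184.28   88.2 ] ang 6.34 z [ 0. -0. -1.] F [5.5  0.9  2.65] g 0.134
tcp_pos: [542.2, -184.3, 143.2]
ft_force: [6.2, 0.9, 2.8]
grip_width: 0.13
t 19.40 tcp [ 542.2  -184.27  143.19] ang 6.34 z [ 0. -0. -1.] F [6.17 0.89 2.8 ] g 0.130
```

```bash
cat > look.py <<'E'
from m import *
import sys
T=get_image("top");S=get_image("side");k=sys.argv[1]
cv2.imwrite(f'pics/s{k}.png',cv2.resize(S["image"][170:330,250:390],None,fx=3.6,fy=3.6))
cv2.imwrite(f'pics/t{k}.png',cv2.resize(T["image"][150:270,290:470],None,fx=3.6,fy=3.6,interpolation=cv2.INTER_CUBIC))
def zst(n,p,lo,hi,roi):
    I,X=cloud(p,lo,hi,roi)
    if len(I):
        X=X[X[:,2]>70]; print(n,len(X),"p50,80,95",np.percentile(X,[50,80,95],axis=0).tolist() if 0 else np.percentile(X,[50,80,95],axis=0))
zst("T knob",T,(20,120,100),(35,255,255),(310,180,380,240))
zst("T pointer",T,(0,150,80),(8,255,255),(345,185,392,220))
zst("T tab",T,(0,150,80),(8,255,255),(420,170,470,220))
zst("S knob",S,(20,120,100),(35,255,255),(280,170,330,250))
zst("S red",S,(0,150,80),(8,255,255),(290,150,318,260))
zst("S tab",S,(0,150,80),(8,255,255),(318,240,350,330))
E
python3 look.py 11
```

```text
T knob 178 p50,80,95 [[520.5   1.1 178. ]
 [526.4   7.5 179. ]
 [530.5  10.9 180. ]]
T pointer 84 p50,80,95 [[528.7 -64.9 158.8]
 [531.8 -55.8 159.9]
 [533.4 -51.6 160.9]]
S tab 160 p50,80,95 [[ 542.9 -197.9  176. ]
 [ 546.2 -187.7  179.5]
 [ 547.9 -178.3  180.4]]
```

View pics/s11.png

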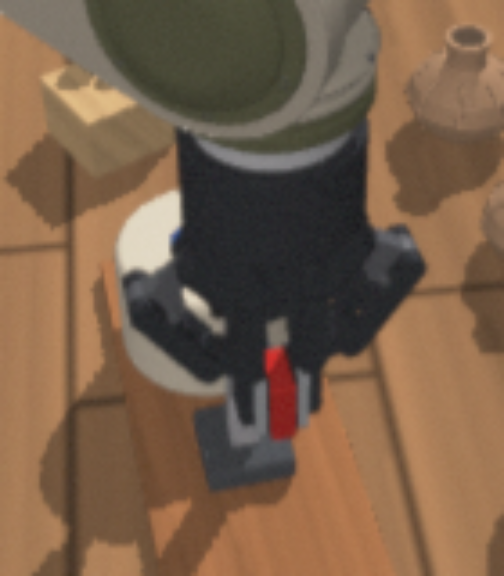

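View pics/t11.png

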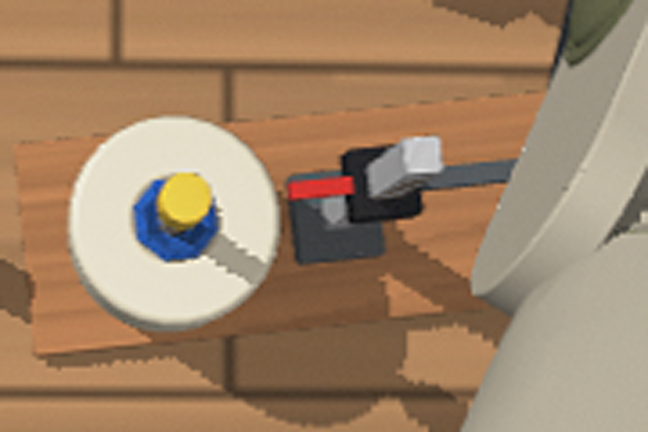

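```bash
python3 -m creep '[0.0006,0,-0.01,0,5,0,0,-0.007,0,5,0,0,0,0,5,0,0,0,0,5]' 60 | grep -E "tcp|force|grip"
cat > z.py <<'E'
from m import *
for k in range(2):
    T=get_image("top");h=cv2.cvtColor(T["image"],cv2.COLOR_BGR2HSV)
    for n,lo,hi,(u0,v0,u1,v1),ztop in(("knob",(20,120,100),(35,255,255),(310,180,380,240),0),("ptr",(0,150,80),(8,255,255),(345,180,392,222),0)):
        m=cv2.inRange(h,lo,hi);q=np.zeros_like(m);q[v0:v1,u0:u1]=m[v0:v1,u0:u1]
        e=cv2.erode(q,np.ones((3,3),np.uint8))
        X=np.array([w(T,(u,v),d=T["z_map"][v,u]) for v,u in zip(*np.nonzero(e))])
        z=X[:,2];md=np.median(z);g=abs(z-md)<4;print(n,len(z),"mean %.2f med %.2f p75 %.2f p90 %.2f"%(z[g].mean(),md,np.percentile(z,75),np.percentile(z,90)))
        V=np.nonzero(e)[0];print(" by row",[(int(v),round(float(np.median(z[V==v])),1)) for v in np.unique(V)])
E
python3 z.py
```

```text
tcp_pos: [542.3, -184.3, 160.0]
ft_force: [3.2, -1.2, 3.8]
grip_width: 0.128
knob 120 mean 178.20 med 178.17 p75 179.08 p90 179.71
 by row [(199, 177.9), (200, 178.0), (201, 179.4), (202, 178.7), (203, 178.3), (204, 178.0), (205, 178.1), (206, 177.7), (207, 177.7), (208, 178.0), (209, 178.3), (210, 179.3), (211, 176.5)]
ptr 45 mean 175.58 med 175.44 p75 176.48 p90 177.16
 by row [(199, 174.8), (200, 175.6), (201, 175.5), (202, 174.7)]
knob 120 mean 178.24 med 178.28 p75 179.06 p90 179.78
 by row [(199, 179.3), (200, 177.8), (201, 178.8), (202, 178.6), (203, 177.8), (204, 177.6), (205, 178.6), (206, 178.8), (207, 179.4), (208, 177.6), (209, 177.7), (210, 178.3), (211, 175.7)]
ptr 45 mean 175.51 med 175.50 p75 176.26 p90 177.05
 by row [(199, 174.4), (200, 176.1), (201, 175.5), (202, 174.9)]
```

```bash
python3 -m creep '[0.0004,0,-0.0024,0,5,0,0,0,0,5,0,0,0,0,5]' 60 | grep -E "tcp|force|grip"
python3 z.py | grep mean
```

```text
tcp_pos: [542.3, -184.2, 161.7]
ft_force: [1.2, -3.1, -4.5]
grip_width: 0.134
knob 119 mean 178.31 med 178.23 p75 179.14 p90 179.81
ptr 44 mean 177.71 med 177.70 p75 178.54 p90 179.33
knob 118 mean 178.18 med 178.22 p75 178.94 p90 179.65
ptr 45 mean 177.22 med 177.05 p75 178.05 p90 178.84
```

```bash
python3 -m creep '[0,0,0,0,25,0,0,0,0,45,0,0,0,0,60,0,0,0,0,60]' | grep -E "tcp|force|grip"
python3 z.py | grep mean
python3 -m creep '[0,0,-0.02,0,60,0,0,-0.03,0,60,0,0,-0.04,0,60,0,0,-0.04,0,60,0,0,0,0,60]' | grep -E "tcp|force|grip"
python3 -m creep '[0,0.04,0,0,60,0,0.05,0,0,60,0,0.05,0,0,60,0,0.05,0,0,60,0,0.05,0,0,60,0,0,0,0,60,0,0,0,0,60]' | grep -E "tcp|force|grip"
python3 z.py | grep mean; python3 look.py 13
```

```text
tcp_pos: [542.7, -184.0, 162.3]
ft_force: [0.1, 0.6, 0.7]
grip_width: 0.596
knob 118 mean 178.18 med 178.13 p75 179.09 p90 179.69
ptr 46 mean 177.18 med 177.30 p75 178.28 p90 178.93
knob 120 mean 178.27 med 178.07 p75 179.29 p90 180.03
ptr 45 mean 177.52 med 177.72 p75 178.16 p90 178.85
tcp_pos: [543.4, -184.5, 295.3]
ft_force: [-0.3, -0.4, -0.1]
grip_width: 0.602
tcp_pos: [569.2, -422.1, 291.3]
ft_force: [-0.1, 1.0, 0.1]
grip_width: 0.598
knob 121 mean 178.33 med 178.33 p75 179.24 p90 180.07
ptr 43 mean 177.19 med 177.15 p75 177.88 p90 178.97
knob 118 mean 178.39 med 178.38 p75 179.32 p90 179.98
ptr 46 mean 177.63 med 177.34 p75 178.34 p90 179.58
T knob 178 p50,80,95 [[520.4   1.1 177.8]
 [526.5   7.4 179.1]
 [530.5  10.9 179.9]]
T pointer 92 p50,80,95 [[529.3 -65.5 177.2]
 [531.2 -56.  178.5]
 [533.1 -51.4 179.2]]
T tab 160 p50,80,95 [[ 541.2 -182.1  193.7]
 [ 544.8 -173.9  195.4]
 [ 547.8 -172.7  196.5]]
S tab 212 p50,80,95 [[ 541.8 -196.3  192.1]
 [ 546.2 -185.6  197.8]
 [ 548.  -178.5  198.8]]
```

View pics/s13.png

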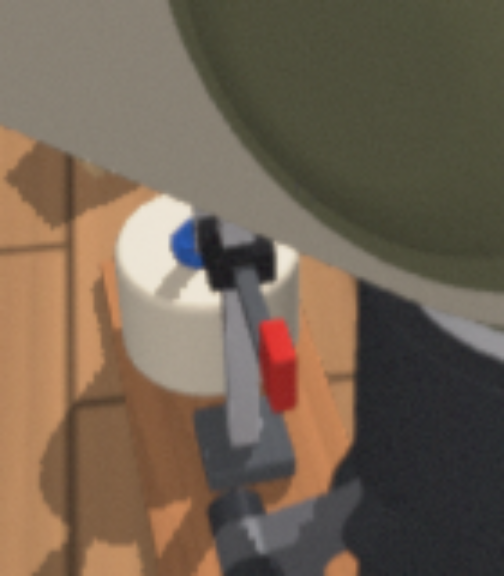

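View pics/t13.png

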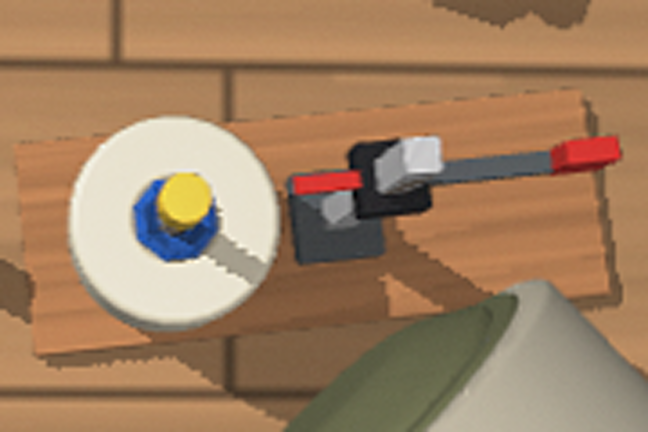

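The pointer is level with the knob within about 1 mm in the top view. Rod and pointer are free, and the arm is clear. Handing in.

```bash
python3 -c "
from h import *
s=observe();print(s['time'],s['ft_force'],s['qd']);print(job_done())"
```

```text
22.875 [ 0.49803858  0.36526044 -0.06551671] [-0.15485205  0.06233756 -0.3287939  -0.01936316  0.10919161  0.03673219]
the job is handed in; nothing more can be done
None
```

The rod is standing on the bottom of the pour hole, the pointer is level with its knob, and I handed the job in at 22.9 s. `job_done()` gives no verdict, so what follows rests on my own checks.

- **Rod:** I took the yellow-knobbed rod from the rest and slid it past the shoes, which peaked at about 13 N. That is above the stated 8 N. Sliding on took about 8 N, also above the stated 0–5 N.
- **Floor:** About 51 mm below the mouth the force rose steeply, at about the stiffness given for the floor rubber. I stopped at 21.7 N in total, so roughly 13 N was on the floor, under the 25 N limit. I then let go. The rod's height afterwards agrees with its nose still being on the floor.
- **Pointer:** I slid it up about 74 mm and let go. The top camera puts its edge about 1 mm below the knob's top, while the arm's own readings put it about 1 mm above. Both are inside the 4 mm allowed.
- **Pots and surroundings:** At the end the arm was clear and touching nothing, with the wrist force near zero. I kept away from the pots and look-alikes but took no final measurement of the pots' positions. The arm also hid the rod in the last side view, so the final height check rests on the top camera alone.

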